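# Seat the test bar with the pump clamp, then release the jaw

## Task

A loose metal test bar lies on the bed of the pump clamp, between its jaw and its end stop. Pump the clamp's long trigger paddle until the jaw has pushed the bar up against the end stop, then press the small release tab on top of the housing and keep it down until the jaw has slid all the way home, leaving the bar at the stop. Move the bar and the jaw only by means of the paddle and the tab, never by touching them.

Things in the scene. Friction and masses are not known exactly. Their poses are not given: they have to be found in the camera images.
- clamp: Pump clamp fixed to the table, 110 mm wide. Origin on the table, on its centre line, below the housing's front face; x: the way the jaw advances, z up. In this frame (mm): grey housing x -100 to 0, y -33 to 33, top z 80; dark steel bed x 0 to 121, top z 30; upright end stop, face at x 101, up to z 82. A grey screw vice (no paddle or tab) near by is not used.
- trigger_pad (a point): Where to press the long black trigger paddle (92 x 34 x 10 mm, behind the housing): on its top, 15 mm from its free end; at rest x -173, y 0, z 80 mm in the clamp's frame. Push straight down 27 mm to its stop (4 to 18 N), then let it spring fully up: each stroke gives 20 mm of jaw, held by a ratchet. Bar seated in 3 strokes; a spring limits the squeeze, extra strokes do no harm.
- release_pad (a point): Where to press the small steel release tab (54 x 28 x 5 mm, on top of the housing): on its top, 9 mm from its raised free end; at rest x -54, y 0, z 110 mm in the clamp's frame. Push straight down 13 mm to its stop (3 to 7 N) and hold: the ratchet is off and a spring slides the jaw home in about a second. Let up too early, the ratchet catches the jaw again.
- jaw: The clamp's moving jaw, a steel block 18 mm thick, 60 across, 36 high, on a toothed ram out of the housing. Origin on its front face, mid-width, 18 mm above the bed; axes as the clamp's. Fully home: origin at x 30 mm in the clamp's frame; pressing the bar on the stop: about x 85 mm.
- bar: The loose test bar on the clamp's bed: aluminium, 16 x 80 x 16 mm, 0.1 to 0.2 kg, lying across the clamp (long axis y). Origin at its centre, 8 mm above the bed. Against the stop its origin is at x 93 mm in the clamp's frame. Like bars elsewhere on the table and in the vice are not used.
Not all that is in view belongs to the job. What is shaped like the bar but pink or red is not meant.

How it is judged:
By the outcome, as a careful person would: the job done as asked, in the order asked, and still so for the second after the job is handed in, with the robot touching nothing.
It also fails if it takes over 45 s, if anything falls off the work surface, if the arm or the gripper's body presses on something with over 40 N, if the wrist force passes 120 N, or if a joint passes its speed limit or range.

## Robot

A 6-joint arm with a two-finger parallel gripper is mounted at the origin on the work surface. World frame = base frame: x ahead of the robot, y to its left, z up, the work surface at z = 0. Lengths are in mm, angles in rad, forces in N, time in s.
With the tool pointing down it reaches from about 400 to 925 mm from the base axis. Payload 12.5 kg.
Tool frame: the origin (TCP) lies on the mounting face of the last link; the fingertips stand 190 mm ahead of it and the grasp point (between the pads) lies 171 mm ahead of it (env.tcp_to_tips is the distance from the TCP to the fingertips, in mm); x points along the fingers, y is the direction in which the jaws open and shut, and the axes are right-handed (so a half turn about x gives the same grasp; the last joint's range is limited). The gripper opens to 95 mm and grips with 3 to 60 N. Pads are 20 mm wide; open, the fingers measure 119 mm over their backs; the gripper's body (75 mm by 180 mm) begins 59 mm behind the grasp point.
Start: joints at [-1.39, 0.491, 1.559, -0, 1.092, -0.106], TCP at [176.822, -599.465, 404.761] pointing down, gripper open.
Joint ranges: [-3.1, 3.1], [-0.84, 2.19], [0.05, 2.79], [-1.13, 4.28], [0.06, 2.93], [-2.69, 2.69]. Speed limits (rad/s): [2.22, 2.22, 2.79, 3.14, 3.14, 3.14].

## Interface

Orientations are given as [roll, pitch, yaw] about the fixed x, y, z axes, in that order (R = Rz(yaw) Ry(pitch) Rx(roll)).
In Python, from cell import monitor, cams, job, env gives the robot as it stands. The module is installed in compiled form; this text tells all that it offers.
- The arm moves only by the tool apply_moves, never from a script. Its argument "series" is a list of rows, each a list of 3 entries, a list of its own where there are three numbers: the closure, from -1 (fully open) to 1 (shut), so that 0 is half open, then the shift along the tool's x, y, z in cm, then the turn about the tool's x in rad. A call has 1 to 20 rows; each row is the pose to reach, as a shift and turn from the pose commanded when the call began, along the tool's axes at that moment; what a row does not reach only later rows make up. A row lasts 1/8 s, in which the tool goes at most 62.5 mm and 10.7 degrees, less where a joint would pass 70% of its speed; a pose out of reach is approached as far as the arm can. A call with a gripper value outside its range is refused whole. The fingers move at their own pace and stop on an object; the grip force is fixed at half the most. Time passes only in rows, so rows that repeat a pose let the fingers close. It gives the time, the measured TCP pose, the force and the opening at its end, in the units of the state.
- monitor.state(): the state, without advancing time (a new reading comes with each control period).
- cams.read_camera(name): name is "side" or "top"; returns a dict with "image" (480x640x3 uint8, red, green, blue), "fx", "fy", "cx", "cy" (pixels), "k1" (the pictures are not rectified: a ray, as slopes to the right and down, at radius r is drawn at 1 + k1 r^2 times it, then the intrinsics apply), "position" and "orientation" of the camera in the world. Camera axes: x right, y down, z forward; pixel columns grow to the right and rows downward; lengths in mm; the calibration is good to about 2 mm. A picture is of the moment at which its call begins. There is no depth.
- job.job_done(): hands the job in, once; it reports no verdict.
The state is a dict: "t": time; "joints": joint angles; "qvel": joint speeds; "tau": joint torques, N m; "eef_pos": TCP position; "tcp_rot": TCP orientation; "ft_force": force on the tool from outside, world axes, zero at the start; "moment": the same for the moment, N m; "opening": opening from 0.0 (shut) to 1.0 (fully open).
Only numpy, scipy, OpenCV 4.12 (cv2) and the standard library are available. Lean on these libraries where they do the work, as an engineer would, in place of code of your own. Each camera call takes 0.05 s, during which the arm holds its last target. There are 200 camera calls.

## Working session

There is one attempt and no reset: what is moved stays moved. The work goes in short steps, Python scripts to look and compute and a tool call to move; the robot and the scene stay as the last step left them, time stands still between calls to the robot, and variables do not carry over. Pictures are saved under pics/ and viewed, about 8 in all and at most 12, crops included, and the job is handed in when it is done.

Besides the shell and the picture viewer there is one more tool, called after "Request:" as name([rows], argument=value, ...), one row to a line, values as JSON. apply_moves: Moves the arm, as the interface text tells. Its arguments: {"type":"object","properties":{"series":{"type":"array"}},"required":["series"]}

```bash
mkdir -p pics
python3 - <<'E'
from cell import monitor,cams,env
import cv2
for n in("top","side"):
    c=cams.read_camera(n); cv2.imwrite(f"pics/{n}0.png",c["image"][:,:,::-1]); print(n,{k:v for k,v in c.items() if k!="image"})
print(monitor.state(),env.tcp_to_tips)
E
```

```text
top {'fx': 485.34285093015023, 'fy': 485.34285093015023, 'cx': 321.4677911530829, 'cy': 238.71769099155645, 'k1': -0.1151255858871589, 'position': array([ 448.14936407,   36.70361083, 1113.86840739]), 'orientation': array([-3.03634902, -0.01589064, -1.55920335])}
side {'fx': 456.6089311881213, 'fy': 456.6089311881213, 'cx': 311.70919195718625, 'cy': 236.77007451782845, 'k1': 0.024026628081051923, 'position': array([ 76.09537223, 609.6079652 , 742.12264489]), 'orientation': array([-2.28208725,  0.01355468, -2.4845371 ])}
{'t': 0.1, 'joints': array([-1.38961000e+00,  4.91474142e-01,  1.55942293e+00, -3.40958262e-07,
        1.09170458e+00, -1.05592167e-01]), 'qvel': array([ 0.0012933 , -0.00081507, -0.00213436,  0.0005479 , -0.00123371,
        0.00069838]), 'tau': array([ 3.40887877e-03, -6.13622260e+01, -2.58606738e+01,  6.94256555e-02,
        4.69593261e-02, -6.09747030e-05]), 'eef_pos': array([ 176.80855422, -599.42488495,  404.22385482]), 'tcp_rot': array([-1.67608878,  1.56978733,  1.75228253]), 'ft_force': array([-0.07965828,  0.89652718,  0.41401401]), 'moment': array([-0.00358029,  0.02410794, -0.04324148]), 'opening': 0.9981631619304384} 190.1
```

View pics/top0.png

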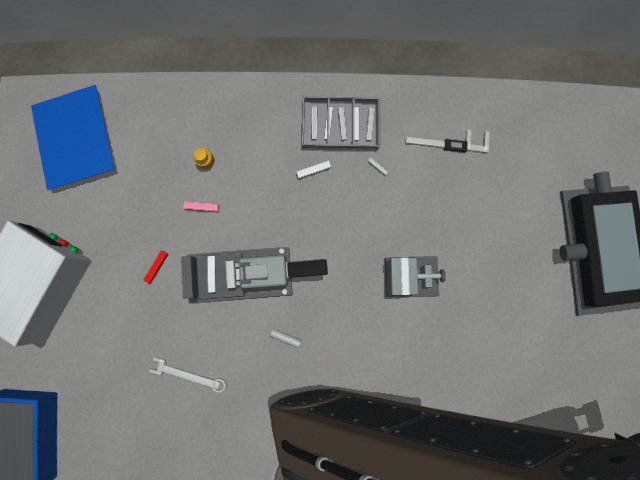

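View pics/side0.png

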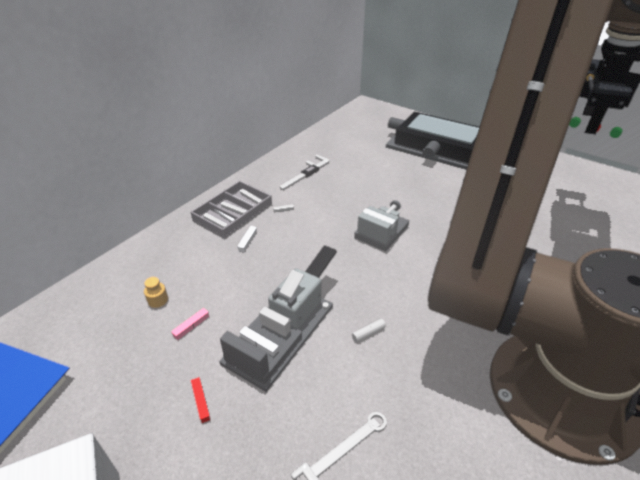

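The top view shows the pump clamp at (235,275), with a black paddle at (308,268) and a release tab at (257,271). The bar is at (211,273) and the stop at (190,278). The other candidate, the grey object at (412,277), has a screw handle and no paddle, so it is the vice. I'll confirm with one enlarged crop of both views.

Run:
```python
import cv2,numpy as np
a=cv2.imread("pics/top0.png")[235:315,170:340]; b=cv2.imread("pics/side0.png")[235:390,210:350]
a=cv2.resize(a,None,fx=4.7,fy=4.7,interpolation=cv2.INTER_CUBIC)
cv2.imwrite("pics/c1.png",a)
cv2.imwrite("pics/c2.png",cv2.resize(b,None,fx=3.8,fy=3.8,interpolation=cv2.INTER_CUBIC))
```

```text
(no output)
```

View pics/c1.png

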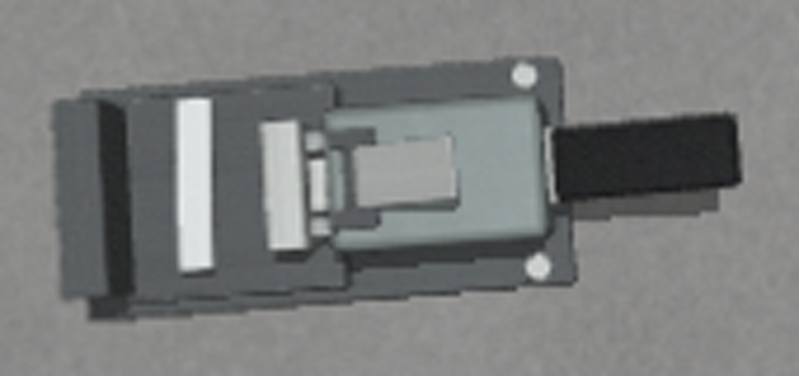

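View pics/c2.png

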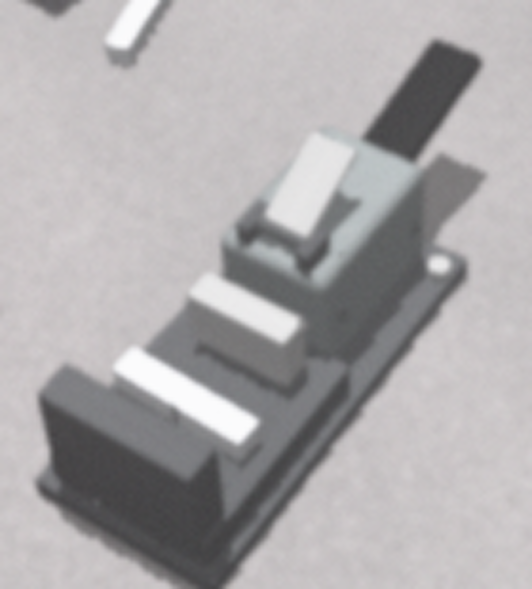

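Confirmed: this one has the paddle, the tab, a loose silver bar in mid-bed (crop (194,185)) and the jaw home (283,185). Next I fit the clamp's pose from known features in both views.

```bash
cat > h.py <<'E'
import numpy as np
from scipy.spatial.transform import Rotation as R
def project(c,P):
    p=(np.atleast_2d(P)-c["position"])@R.from_euler("xyz",c["orientation"]).as_matrix()
    s=p[:,:2]/p[:,2:]; s=s*(1+c["k1"]*(s**2).sum(1,keepdims=True))
    return s*[c["fx"],c["fy"]]+[c["cx"],c["cy"]]
def world(q,P):
    P=np.atleast_2d(P).astype(float); o=P.copy(); c,s=np.cos(q[2]),np.sin(q[2])
    o[:,0]=q[0]+c*P[:,0]-s*P[:,1]; o[:,1]=q[1]+s*P[:,0]+c*P[:,1]; return o
E
python3 - <<'E'
from h import *; from cell import cams; from scipy.optimize import least_squares
T,S=cams.read_camera("top"),cams.read_camera("side")
t=[((-188,-17,80),(737,113)),((-188,17,80),(740,184)),((-63,-14,111),(454,137)),((-63,14,111),(457,207)),
 ((30,-30,66),(262,121)),((30,30,66),(270,249)),((-100,-33,80),(541,98)),((-100,33,80),(547,240)),((0,-33,80),(328,108)),((0,33,80),(336,248))]
s=[((-188,-17,80),(437,40)),((-188,17,80),(483,64)),((-63,-14,111),(318,130)),((-63,14,111),(354,150)),
 ((30,-30,66),(190,297)),((30,30,66),(289,340)),((0,33,80),(325,285))]
P1,p1=np.array([a for a,_ in t]),np.array([b for _,b in t])/4.7+[170,235]
P2,p2=np.array([a for a,_ in s]),np.array([b for _,b in s])/3.8+[210,235]
f=lambda q:np.vstack([project(T,world(q,P1))-p1,project(S,world(q,P2))-p2])
r=least_squares(lambda q:f(q).ravel(),[450,250,1.57],loss="soft_l1",x_scale=[1,1,.01]);q=r.x
print(q,"\n",f(q).round(1).tolist()); np.save("q.npy",q)
print("trig",world(q,(-173,0,80)),"rel",world(q,(-54,0,110)))
E
```

```text
[480.57334816 195.53759569   1.65875616] 
 [[-0.1, 0.0], [0.5, 0.8], [0.4, -0.1], [0.6, -1.4], [-0.0, 0.2], [-0.1, 0.8], [-0.0, -1.1], [0.8, -0.4], [-1.4, 0.2], [-1.2, 1.3], [-0.2, -1.1], [1.3, -1.9], [-0.7, 0.1], [1.8, 0.2], [-0.6, -0.9], [-0.9, 1.2], [-0.2, 0.7]]
trig [[495.77078487  23.20640897  80.        ]] rel [[485.31705673 141.74635821 110.        ]]
```

Run:
```python
from h import *; from cell import monitor
s=monitor.state(); M=R.from_euler("xyz",s["tcp_rot"]).as_matrix(); q=np.load("q.npy"); print(M.round(3))
t=world(q,(-173,0,0))[0]; r=world(q,(-54,0,0))[0]
for z in (404,300): print(z,(M.T@(np.array([*t[:2],z])-s["eef_pos"])/10).round(2))
print("trig->rel cm",(M.T@(r-t)/10).round(2))
```

```text
[[-0.     0.283 -0.959]
 [ 0.001 -0.959 -0.283]
 [-1.    -0.001 -0.   ]]
404 [  0.08 -50.7  -48.2 ]
300 [ 10.48 -50.69 -48.2 ]
trig->rel cm [ 1.000e-02 -1.167e+01 -2.350e+00]
```

Request:
apply_moves([
  [1, [0, -2, -2], 0],
  [1, [0, -5, -4.8], 0],
  [1, [0, -9, -8.6], 0],
  [1, [0, -13, -12.4], 0],
  [1, [0, -17, -16.2], 0],
  [1, [0, -21, -20], 0],
  [1, [0, -25, -23.8], 0],
  [1, [0, -29, -27.6], 0],
  [1, [0, -33, -31.4], 0],
  [1, [0, -37, -35.2], 0],
  [1, [0, -41, -39], 0],
  [1, [0, -45, -42.8], 0],
  [1, [0, -48, -45.6], 0],
  [1, [0, -50, -47.5], 0],
  [1, [0, -50.7, -48.2], 0],
  [1, [3, -50.7, -48.2], 0],
  [1, [6, -50.7, -48.2], 0],
  [1, [8.5, -50.7, -48.2], 0],
  [1, [9.5, -50.7, -48.2], 0],
  [1, [9.5, -50.7, -48.2], 0],
])

```text
t: 2.7
eef_pos: [495.7, 22.8, 309.6]
tcp_rot: [-0.178, 1.57, -3.033]
ft_force: [-0.0, 1.4, 0.3]
opening: 0.006
```

Run:
```python
from h import *; from cell import cams,monitor; import cv2
S=cams.read_camera("side"); T=cams.read_camera("top"); q=np.load("q.npy")
print(project(S,world(q,(-173,0,80))),monitor.state()["eef_pos"])
a=cv2.resize(S["image"][200:400,200:400,::-1],(400,400)); b=cv2.resize(T["image"][200:350,170:370,::-1],(400,300))
cv2.imwrite("pics/m1.png",np.hstack([a,np.vstack([b,b[:100]*0])]))
```

```text
[[327.97959192 251.1598027 ]] [495.88983884  22.93549737 310.47628239]
```

View pics/m1.png

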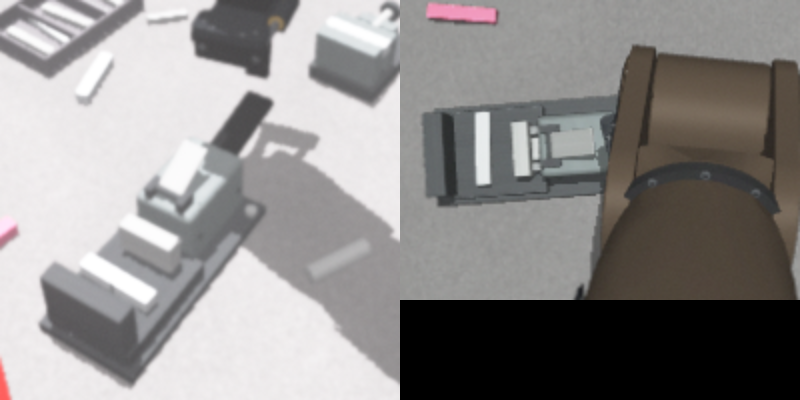

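Request:
apply_moves([
  [1, [2.5, 0, 0], 0],
  [1, [3.6, 0, 0], 0],
  [1, [4.6, 0, 0], 0],
  [1, [5.6, 0, 0], 0],
  [1, [6.3, 0, 0], 0],
  [1, [6.6, 0, 0], 0],
  [1, [6.6, 0, 0], 0],
])

```text
t: 3.68
eef_pos: [496.2, 22.9, 244.5]
tcp_rot: [2.589, 1.569, -0.266]
ft_force: [-1.4, -3.5, 8.8]
opening: 0.007
```

Request:
apply_moves([
  [1, [0.2, 0, 0], 0],
  [1, [0.3, 0, 0], 0],
  [1, [0.3, 0, 0], 0],
])

```text
t: 4.05
eef_pos: [496.1, 23.0, 243.3]
tcp_rot: [2.678, 1.567, -0.177]
ft_force: [-6.8, -2.6, 32.3]
opening: 0.006
```

Request:
apply_moves([
  [1, [-1.5, 0, 0], 0],
  [1, [-3, 0, 0], 0],
  [1, [-4.2, 0, 0], 0],
  [1, [-4.2, 0, 0], 0],
  [1, [-4.2, 0, 0], 0],
  [1, [-3, 0, 0], 0],
  [1, [-1.8, 0, 0], 0],
  [1, [-0.8, 0, 0], 0],
  [1, [-0.2, 0, 0], 0],
  [1, [-0.1, 0, 0], 0],
  [1, [-0.1, 0, 0], 0],
  [1, [-0.1, 0, 0], 0],
  [1, [-1.5, 0, 0], 0],
  [1, [-3, 0, 0], 0],
  [1, [-4.2, 0, 0], 0],
  [1, [-4.2, 0, 0], 0],
  [1, [-4.2, 0, 0], 0],
])

```text
t: 6.18
eef_pos: [495.6, 23.2, 282.3]
tcp_rot: [-0.174, 1.57, -3.029]
ft_force: [0.3, -0.4, -0.3]
opening: 0.004
```

```bash
cat > p.py <<'E'
import sys; from h import *; from cell import cams,monitor; import cv2
S=cams.read_camera("side"); q=np.load("q.npy"); print(monitor.state()["t"],monitor.state()["eef_pos"])
im=np.ascontiguousarray(S["image"][220:400,200:360,::-1]); im=cv2.resize(im,None,fx=3.3,fy=3.3,interpolation=cv2.INTER_CUBIC)
cv2.imwrite(f"pics/{sys.argv[1]}.png",im)
E
python3 p.py s2
```

```text
6.225 [495.60920833  23.16069843 282.21169468]
```

View pics/s2.png

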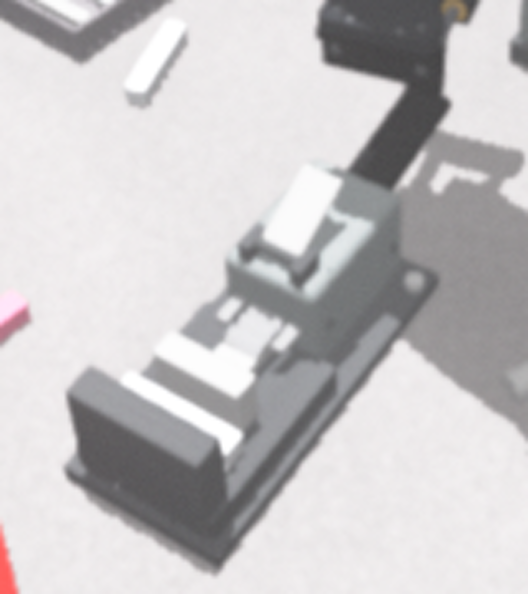

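Both strokes took. The jaw at crop (215,365) is now against the bar at (180,410), and the bar is still short of the stop. I'll do a third stroke plus one extra.

Request:
apply_moves([
  [1, [1.2, 0, 0], 0],
  [1, [2.4, 0, 0], 0],
  [1, [3.4, 0, 0], 0],
  [1, [4.0, 0, 0], 0],
  [1, [4.15, 0, 0], 0],
  [1, [4.15, 0, 0], 0],
  [1, [4.15, 0, 0], 0],
  [1, [2.7, 0, 0], 0],
  [1, [1.2, 0, 0], 0],
  [1, [0, 0, 0], 0],
  [1, [0, 0, 0], 0],
  [1, [0, 0, 0], 0],
])

```text
t: 7.72
eef_pos: [495.6, 23.2, 282.2]
tcp_rot: [-0.237, 1.57, -3.092]
ft_force: [0.5, -0.1, 0.9]
opening: 0.002
```

Request:
apply_moves([
  [1, [1.2, 0, 0], 0],
  [1, [2.4, 0, 0], 0],
  [1, [3.4, 0, 0], 0],
  [1, [4.0, 0, 0], 0],
  [1, [4.15, 0, 0], 0],
  [1, [4.15, 0, 0], 0],
  [1, [4.15, 0, 0], 0],
  [1, [2.7, 0, 0], 0],
  [1, [1.2, 0, 0], 0],
  [1, [-1, 0, 0], 0],
  [1, [-3, 0, 0], 0],
  [1, [-5, 0, 0], 0],
  [1, [-5, 0, 0], 0],
])

```text
t: 9.35
eef_pos: [495.8, 23.2, 332.6]
tcp_rot: [2.691, 1.57, -0.164]
ft_force: [0.4, -0.5, -0.3]
opening: 0.006
```

```bash
python3 p.py s3
```

```text
9.4 [495.64781453  23.16549272 331.87337181]
```

View pics/s3.png

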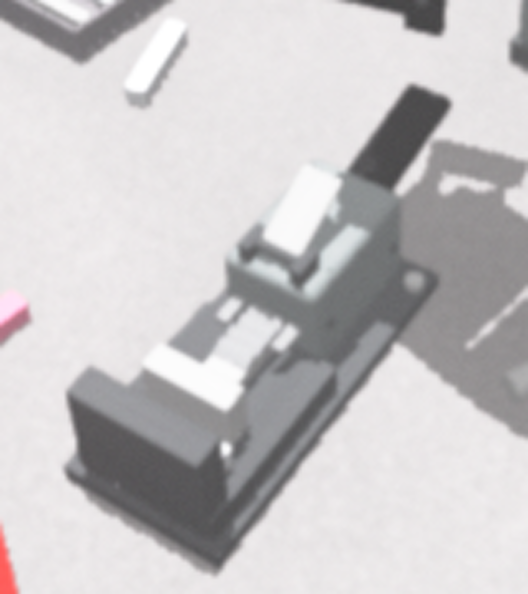

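The jaw is now close to the stop and the bar is mostly hidden behind it. I'll check numerically against the x = 85 prediction and work out the move to the tab.

Run:
```python
from h import *; from cell import cams,monitor
S=cams.read_camera("side"); q=np.load("q.npy"); s=monitor.state(); M=R.from_euler("xyz",s["tcp_rot"]).as_matrix()
for x in(75,80,85,90): print(x,((project(S,world(q,[(x,-30,66),(x,30,66)]))-[200,220])*3.3).round().tolist())
r=world(q,(-54,0,0))[0]; print((M.T@(np.array([*r[:2],320])-s["eef_pos"])/10).round(2),s["eef_pos"])
```

```text
75 [[147.0, 358.0], [233.0, 405.0]]
80 [[141.0, 364.0], [228.0, 412.0]]
85 [[135.0, 370.0], [222.0, 418.0]]
90 [[130.0, 376.0], [217.0, 425.0]]
[  1.16 -11.66  -2.37] [495.59246278  23.16504278 331.54479965]
```

Measured corners (145,358) and (238,405) put the jaw at about x 75, not 85, so the bar may not be seated yet. I'll do another full-depth stroke with longer dwells and read the force at the bottom.

Request:
apply_moves([
  [1, [3, 0, 0], 0],
  [1, [5, 0, 0], 0],
  [1, [6.5, 0, 0], 0],
  [1, [7.7, 0, 0], 0],
  [1, [8.6, 0, 0], 0],
  [1, [9.1, 0, 0], 0],
  [1, [9.2, 0, 0], 0],
  [1, [9.2, 0, 0], 0],
  [1, [9.2, 0, 0], 0],
])

```text
t: 10.58
eef_pos: [495.5, 22.8, 242.9]
tcp_rot: [2.477, 1.569, -0.377]
ft_force: [-11.5, -5.0, 47.6]
opening: 0.002
```

Request:
apply_moves([
  [1, [-1.2, 0, 0], 0],
  [1, [-2.6, 0, 0], 0],
  [1, [-4.5, 0, 0], 0],
  [1, [-4.5, 0, 0], 0],
  [1, [-4.5, 0, 0], 0],
  [1, [-4.5, 0, 0], 0],
])

```text
t: 11.32
eef_pos: [495.6, 23.2, 284.8]
tcp_rot: [-0.304, 1.569, 3.125]
ft_force: [-0.0, 1.2, 0.4]
opening: 0.002
```

```bash
python3 p.py s4
```

```text
11.375 [495.6806446   23.16222818 284.91381068]
```

View pics/s4.png

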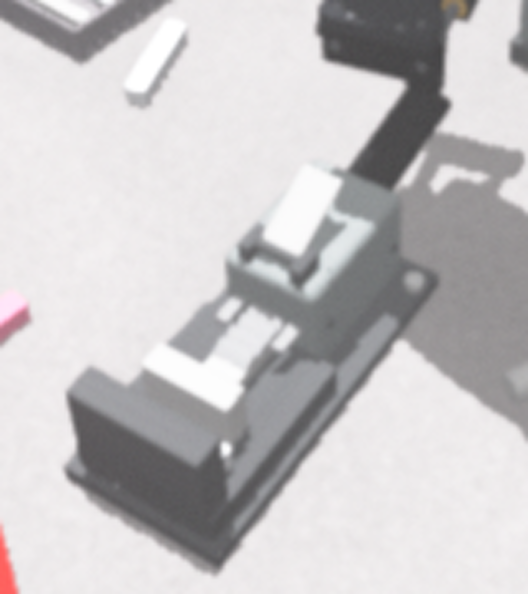

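The jaw did not move with this extra stroke. Its back edge, about (160,345) to (248,382), matches the prediction for front x ≈ 85; the stop had been hiding the front edge. So the bar is seated. Next is the tab.

Request:
apply_moves([
  [1, [-2.5, 0, 0], 0],
  [1, [-5, 0, 0], 0],
  [1, [-5, -3, -0.6], 0],
  [1, [-5, -7, -1.4], 0],
  [1, [-5, -10.5, -2.1], 0],
  [1, [-5, -11.65, -2.35], 0],
  [1, [-4, -11.65, -2.35], 0],
  [1, [-2.5, -11.65, -2.35], 0],
  [1, [-1.5, -11.65, -2.35], 0],
  [1, [-0.8, -11.65, -2.35], 0],
  [1, [-0.2, -11.65, -2.35], 0],
  [1, [0.1, -11.65, -2.35], 0],
  [1, [0.1, -11.65, -2.35], 0],
])

```text
t: 13.0
eef_pos: [485.6, 140.6, 286.1]
tcp_rot: [2.622, 1.569, -0.234]
ft_force: [-6.1, -5.3, 30.5]
opening: 0.003
```

The tab is on its stop (30 N, TCP z 286), so I'll hold it there for 2.25 s, then look while still pressing.

Request:
apply_moves([
  [1, [0, 0, 0], 0],
  [1, [0, 0, 0], 0],
  [1, [0, 0, 0], 0],
  [1, [0, 0, 0], 0],
  [1, [0, 0, 0], 0],
  [1, [0, 0, 0], 0],
  [1, [0, 0, 0], 0],
  [1, [0, 0, 0], 0],
  [1, [0, 0, 0], 0],
  [1, [0, 0, 0], 0],
  [1, [0, 0, 0], 0],
  [1, [0, 0, 0], 0],
  [1, [0, 0, 0], 0],
  [1, [0, 0, 0], 0],
  [1, [0, 0, 0], 0],
  [1, [0, 0, 0], 0],
  [1, [0, 0, 0], 0],
  [1, [0, 0, 0], 0],
])

```text
t: 15.25
eef_pos: [485.5, 140.6, 286.1]
tcp_rot: [2.665, 1.569, -0.191]
ft_force: [-5.6, -5.2, 30.6]
opening: 0.003
```

```bash
python3 p.py s5
```

```text
15.3 [485.56171862 140.613035   286.14412368]
```

View pics/s5.png

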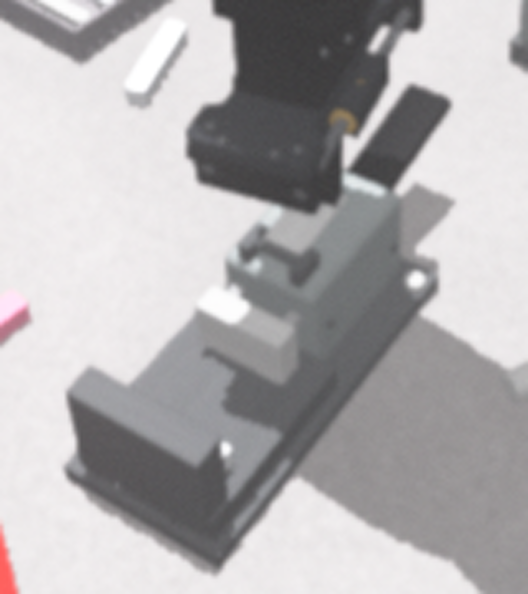

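The jaw is home: its front corner at (197,306) matches the starting place. The bar is behind the stop, with its end showing at (226,450). I'll lift off and back away, clear of the top view.

Request:
apply_moves([
  [1, [-1, 0, 0], 0],
  [1, [-2.5, 0, 0], 0],
  [1, [-5, 0, 0], 0],
  [1, [-8, 0, 0], 0],
  [1, [-10, 2, 1], 0],
  [1, [-11, 6, 3], 0],
  [1, [-11, 10, 6], 0],
  [1, [-11, 14, 9], 0],
  [1, [-11, 18, 12], 0],
  [1, [-11, 22, 15], 0],
  [1, [-11, 24, 16], 0],
  [1, [-11, 24, 16], 0],
  [1, [-11, 24, 16], 0],
  [1, [-11, 24, 16], 0],
])

```text
t: 17.05
eef_pos: [399.9, -133.2, 394.7]
tcp_rot: [-0.501, 1.571, 2.929]
ft_force: [-0.4, -0.2, 0.3]
opening: 0.006
```

Run:
```python
from h import *; from cell import cams,monitor; import cv2
T=cams.read_camera("top"); q=np.load("q.npy")
print("bar corners x85/101",((project(T,world(q,[(85,-40,46),(85,40,46),(101,-40,46)]))-[170,235])*4.7).round().tolist())
cv2.imwrite("pics/t6.png",cv2.resize(T["image"][235:315,170:340,::-1],None,fx=4.7,fy=4.7,interpolation=cv2.INTER_CUBIC))
print(monitor.state()["t"],monitor.state()["eef_pos"],monitor.state()["ft_force"])
```

```text
bar corners x85/101 [[152.0, 112.0], [162.0, 282.0], [119.0, 114.0]]
17.1 [ 399.87099713 -133.16062779  394.70862315] [-0.52941556 -0.25495839  0.45264471]
```

View pics/t6.png

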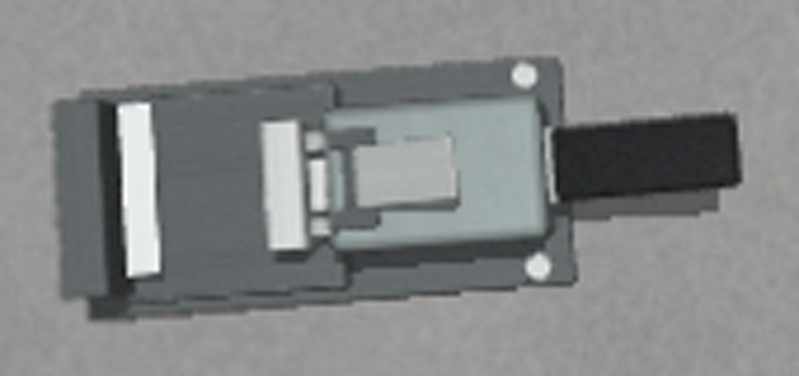

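In the top view the bar's edges sit at columns 118 and 152, against 119 and 152 predicted for seated. The jaw (262–307) and paddle are back at their starting pixels, and the robot is clear.

```bash
python3 -c "
from cell import job; print(job.job_done())"
```

```text
the job is handed in; nothing more can be done
None
```

The job is done and handed in at about 17 s of robot time. I pumped the paddle five times, three plus two extra, then held the release tab on its stop for over 2 s. After that I lifted off and backed the arm away.

- **Final check:** the last top view shows the bar flat against the end stop, within about a pixel of the predicted place. The jaw is fully home, the paddle and tab are up, and the robot is touching nothing.
- **Reading that disagreed:** after the fourth stroke, the side view first put the jaw at about x 75 mm instead of 85. The stop was hiding the jaw's front edge. A fifth stroke moved nothing, and the jaw's back edge agreed with 85, so I took the bar as seated.
- **Forces:** that fifth stroke bottomed out at about 48 N up and 49 N in all at the wrist, well under the 120 N limit. I pressed with the closed fingertips, not the gripper's body, so I don't believe the 40 N limit on the arm and body applies, but the number is above it. Pressing the tab read about 31 N.

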